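# Sign out the blade box: hang the tag, dial the padlock open and take it off the hasp

## Robot

A 6-joint arm with a two-finger parallel gripper is mounted at the origin on a cart in front of the work surface, level with it; the furniture and walls round the work are solid. World frame = base frame: x ahead of the robot, y to its left, z up, the work surface at z = 0. Lengths are in m, angles in rad, forces in N, time in s.
With the tool pointing down it reaches from about 0.35 to 0.775 m from the base axis. Payload 5.5 kg.
Tool frame: the origin (TCP) lies on the centre line of the jaws, within the pads' length; the fingertips stand 11 mm ahead of it and the grasp point (between the pads) lies 8 mm behind it; z points along the fingers, y is the line along which they close (so a half turn about z gives the same grasp; the last joint's range is limited). The gripper opens to 85 mm and grips with 20 to 120 N. Pads are 22 mm wide; open, the fingers measure 114 mm over their backs; the gripper's body (76 mm by 85 mm) begins 54 mm behind the grasp point. The pads swing forward as they close: fully open they stand 13 mm farther back than shut.
Start: joints at [-1.347, 0.313, 0.046, 1.304, 0, 1.431], TCP at [0.205, -0.537, 0.221] pointing down, gripper open.
Joint ranges: [-2.76, 2.76], [-0.86, 1.69], [-1.03, 1.26], [-2.2, 2.34], [-1.47, 1.5], [-3.14, 3.14]. Speed limits (rad/s): [2.57, 2.57, 3.14, 3.14, 3.14, 3.14].

## Interface

Orientations are given as a unit quaternion [w, x, y, z].
In Python, from workcell import get_state, eyes, env gives the robot as it stands.
- The arm moves only by the shell command python3 -m inch 'ROWS' [OPENING] [FORCE]. ROWS is JSON, one flat list of numbers, 4 for each row, row after row: the shift along the tool's x, y, z in cm, then the turn about the tool's z in rad. A call has exactly 5 rows; each row shifts and turns the commanded pose from where the row before left it, along the tool's axes as they then stand; what a row does not reach is not made up. A row lasts 1/12 s, in which the tool goes at most 41.7 mm and 7.16 degrees, less where a joint would pass 70% of its speed; a pose out of reach is approached as far as the arm can. A call is refused whole if a number of a shift passes 4.17 or a number of a turn 0.125, either way. A call with a gripper value outside its range is refused whole. OPENING is the opening, from -1 (shut) to 1 (fully open), set as the call begins (- or left out, the last holds). The fingers move at their own pace and stop on an object; FORCE is the grip in N (left out, the last holds). Time passes only in rows, so rows that do not move let the fingers close, or fill a call up. It gives the time, the measured TCP pose, the force, the opening and the grip force at its end, in the units of the state.
- get_state(): the state, without advancing time (a new reading comes with each control period).
- eyes.read_camera(name): name is "side" or "top" or "wrist"; returns the picture (384x512x3 uint8, red, green, blue); there is no depth.
- eyes.camera_info(name): a dict with "fovy" (degrees; the focal length in pixels is half the picture's height over the tangent of half this angle, whatever the lens; pixels are square), "cx", "cy" (the principal point, pixels), "xyz" and "orientation" of the camera in the world. Camera axes: x right, y down, z forward; pixel columns grow to the right and rows downward; lengths in m; the calibration is good to about 2 mm. The wrist camera is an equidistant fisheye: a pixel r from the principal point sees the ray r / f radians off the axis. A picture is of the moment at which its call begins: read the wrist's pose just before it. camera_info takes no time and is no camera call; for the wrist camera it gives the pose at the moment of the call.
- env.hand_in(): hands the job in; it is judged then, once.
The state is a dict: "clock": time; "joint_pos": joint angles; "qvel": joint speeds; "tau": joint torques, N m; "tcp_pos": TCP position; "orientation": TCP orientation; "wrist_force": force on the tool from outside, world axes, zero at the start; "ft_torque": the same for the moment, N m; "finger_gap": finger opening in m; "grip_force": force on a finger pad.
Only numpy, scipy, OpenCV 4.12 (cv2) and the standard library are available. Lean on these libraries where they do the work, as an engineer would, in place of code of your own. Each camera call takes 0.05 s, during which the arm holds its last target. There are 200 camera calls.

## Task

Sign the blue steel box out: first hang the yellow tag by its hole on the empty peg of the sloping tag board and let go of it. Then turn the padlock's dial, notch by notch, until its red line stands at the white mark beside the shackle, pull the padlock open and take it off the staple. Finish while still holding the padlock in the gripper, shackle out and dial up, at least 10 cm above the box lid, and leave the other things on the table alone.

Things in the scene. Friction and masses are not known exactly. Their poses are not given: they have to be found in the camera images.
- tag_center (a point): Centre (half-way up) of the loose yellow wooden tag, a flat bar 92 x 34 x 9 mm that lies flat on the table, one end round, the other square with a hole. Own x axis along its length towards the hole, z up through the thickness. 34 mm wide: grip it across its sides.
- tag_hole (a point): Centre (half-way up) of the 18 mm through hole of the yellow tag, 29 mm from the tag's centre along its x axis. Same axes as the tag.
- tag_board: Sloping wooden tag board, fixed, 250 mm wide (its y), 105 mm deep; origin on the table under its middle; own x points up the slope. Its face rises 20 degrees towards +x. Three pegs stand in a row across it, 80 mm apart; two carry a fixed red and green tag, one, which varies, is empty. A hung tag lies down the slope, hole end uppermost.
- peg_foot (a point): Foot of the empty peg, where it leaves the board's face (axes as the board: x up-slope, z vertically up). The peg is a round wooden rod of 8 mm diameter with a rounded tip, 30 mm long, square to the sloping face, so it leans 20 degrees from upright towards the board's -x.
- peg_tip (a point): Tip of the empty peg, 30 mm from its foot.
- box: Blue steel box, fixed, 156 x 196 x 60 mm; origin under its middle. The padlock lies on the lid on a 3 mm rubber pad between two low side rails along the box's x (tops 10 mm above the lid, 44 mm long, each 1.6 mm clear of the lock, which can so turn by about 0.06 rad with the dial); towards -x its way is open.
- box_lid (a point): Middle of the top face of the box lid, 60 mm above the table (axes as the box).
- staple (a point): Middle of the hole of the hasp's steel staple, 16 mm above the lid (height of the lying lock's shackle). Axes as the box. The staple is a closed upright arch of 5 mm round bar in the box's y-z plane, 40 mm high above the lid, 13 mm wide inside; its hole runs along x.
- lock_center (a point): Centre of the brass padlock's body, 56 (x) x 52 (y) x 26 mm (z), 0.39 kg, loose, lying on its back: z up out of the dial face, x towards the shackle, at the start as the box's x. Its shackle face is 28 mm ahead of this point. Grip its sides (52 mm across y) above the rails: they are free from 10 mm to 29 mm above the lid.
- shackle_toe (a point): Tip of the toe leg of the U-shaped shackle (8 mm round; toe leg at lock y = +14 mm, heel leg at -14 mm). Shut, it is sunk 4 mm in the body, the toe leg runs through the staple, the inside of the bow is 64 mm ahead of the lock's centre. Fully out, it leaves an 18 mm gap to the body; with the staple in that gap the lock lifts straight off.
- dial_knob (a point): Centre of the dial's round black knurled knob, on its axis, 23.5 mm above the lock's centre; x axis along the red line. Knob 26 mm in diameter, 15 mm high (3 to 18 mm above the lock's top face), on a black disc 44 mm across and 3 mm thick with twelve marks, one of them red.
- lock_dial (a joint): Dial angle (rad), counter-clockwise positive from above; 0 when the red line meets the white mark on the shackle side. Clicks into a notch every 0.524 rad with about 0.1 Nm and springs to the nearest notch when let go; the shackle is free only in the notch at 0 (or a full turn on). Starts 0.8 to 2.8.
- lock_shackle (a joint): How far the shackle is drawn out of the lock body (m): 0 shut, 0.022 fully out; friction of about 3 N keeps it where it is left. Once the dial is in its open notch, drawing the lock body back from the staple (its -x) lets the staple hold the bow and pull the shackle out.
- dye_bottle: Bystander: small brown bottle to the right of the box, 39 mm across, 86 mm high. Origin under its middle.
- pincers: Bystander: pincers with teal grips, 186 mm long, lying flat. Origin under the middle.
- glue_tin_red: Bystander: round tin with a red label, 89 mm across, 76 mm high. Origin under its middle.
- bone_folder: Bystander: flat pale bone folder, 136 x 20 x 6 mm. Origin under its middle.
There are look-alikes about, which are no part of the job. There is more than one size of the part that bears tag_center; the job needs the middle-sized.

How it is judged:
By the outcome, as a careful person would: the job done as asked, in the order asked, and still so for the second after the job is handed in, while the arm keeps its last pose, push and grip.
It also fails if it takes over 72 s, if anything falls off the work surface, if the arm or the gripper's body presses on something with over 40 N, if the wrist force passes 120 N, or if a joint passes its speed limit or range.

## Working session

There is one attempt and no reset: what is moved stays moved. The work goes in short steps, Python scripts to look and compute and a shell command to move; the robot and the scene stay as the last step left them, time stands still between calls to the robot, and variables do not carry over. Pictures are saved under pics/ and viewed, at most 10 in all, crops included, and the job is handed in when it is done.

```bash
ls; mkdir -p pics
python3 - <<'E'
from workcell import get_state, eyes, env
import cv2, numpy as np
for n in ["top","side"]:
    im=eyes.read_camera(n); print(n,eyes.camera_info(n)); cv2.imwrite(f"pics/{n}0.png",cv2.resize(im[:,:,::-1],(800,600),interpolation=cv2.INTER_CUBIC)); cv2.imwrite(f"pics/{n}0raw.png",im[:,:,::-1])
print(eyes.camera_info("wrist")); print(get_state())
E
```

```text
pics
top {'fovy': 47.13870485242066, 'cx': 254.93173304969312, 'cy': 187.3979549039312, 'xyz': array([ 0.31072195, -0.04581103,  1.68572249]), 'orientation': array([-0.04475912,  0.70816135, -0.7031947 ,  0.04495933])}
side {'fovy': 45.00539830778879, 'cx': 256.1991445577888, 'cy': 189.1530498056719, 'xyz': array([-0.10112294,  0.90145349,  0.84958845]), 'orientation': array([ 0.12564532, -0.24107753,  0.84836951, -0.4542731 ])}
{'fovy': 65.70646984690485, 'cx': 256.8655112782555, 'cy': 187.6693248035747, 'xyz': array([ 0.27498104, -0.51020634,  0.37357485]), 'orientation': array([ 0.12161313,  0.81447862, -0.56095065, -0.08467111])}
{'clock': 0.1, 'joint_pos': array([-1.34660120e+00,  3.13950045e-01,  4.50933655e-02,  1.30354219e+00,
       -5.23434121e-06,  1.43119962e+00]), 'qvel': array([-0.00170935, -0.00210354,  0.00276027, -0.00077487,  0.00100945,
       -0.00029408]), 'tau': array([ 1.39921827e-03, -4.81723559e+01,  2.99244404e+01,  1.26812179e-02,
       -3.18362036e-04,  1.74999514e-05]), 'tcp_pos': array([ 0.20448771, -0.53693226,  0.21978425]), 'orientation': array([-8.00446147e-04,  9.83502183e-01,  1.80894480e-01, -3.64979612e-05]), 'wrist_force': array([-0.4979842 ,  1.08602317,  0.09629088]), 'ft_torque': array([-0.04916693, -0.02288482, -0.03329881]), 'grip_force': 0.0, 'finger_gap': 0.08549275428734515}
```

View pics/top0.png

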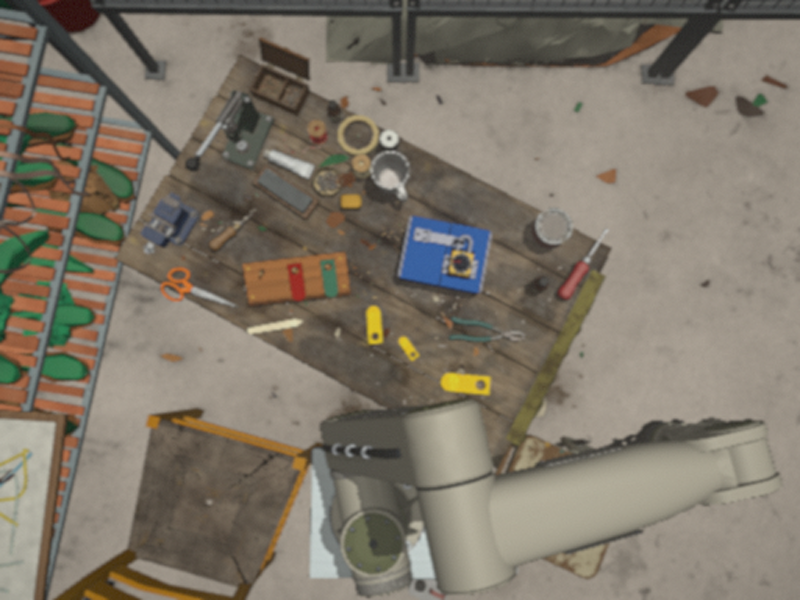

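View pics/side0.png

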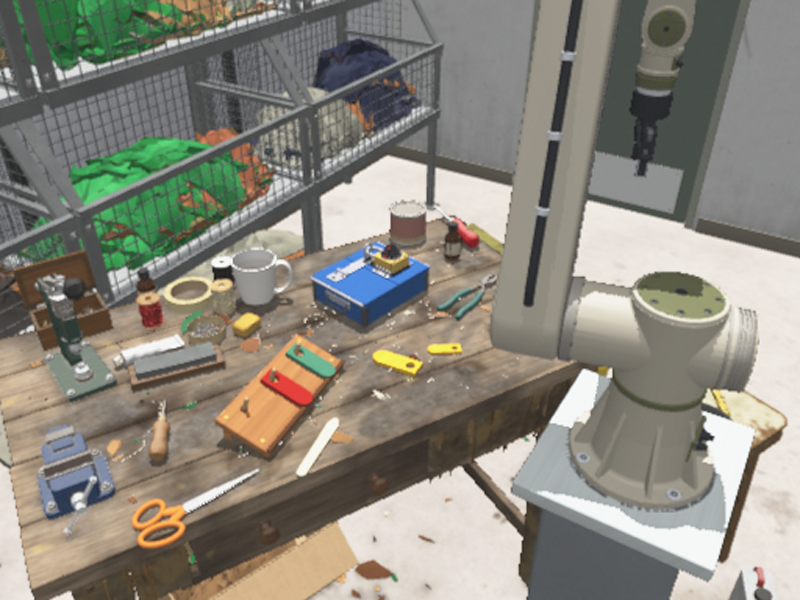

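```bash
cat > h.py <<'E'
import numpy as np, cv2
from scipy.spatial.transform import Rotation as R
from workcell import get_state, eyes, env
def rot(q): return R.from_quat([q[1],q[2],q[3],q[0]])
def ray(info,u,v,fish=False):
    f=192/np.tan(np.radians(info['fovy'])/2); a=np.array([u-info['cx'],v-info['cy']],float)
    if fish:
        r=np.hypot(*a); t=r/f; d=np.array([*(a/max(r,1e-9)*np.sin(t)),np.cos(t)])
    else: d=np.array([*(a/f),1.])
    return rot(info['orientation']).apply(d)
def at(info,u,v,z,fish=False):
    d=ray(info,u,v,fish); p=np.array(info['xyz']); return p+d*(z-p[2])/d[2]
def proj(info,P,fish=False):
    f=192/np.tan(np.radians(info['fovy'])/2); c=rot(info['orientation']).inv().apply(np.array(P)-info['xyz'])
    if fish:
        r=np.hypot(c[0],c[1]); k=f*np.arctan2(r,c[2])/max(r,1e-9)
    else: k=f/c[2]
    return np.array([info['cx']+c[0]*k,info['cy']+c[1]*k])
def pose():
    s=get_state(); M=rot(s['orientation']).as_matrix(); return s['tcp_pos'],M,np.arctan2(M[1,0],M[0,0])
def plan(P,yaw=None,pr=True):
    """shift in tool axes (cm), turn about tool z to get tool-x heading yaw; z down tool"""
    p,M,y=pose(); d=M.T@(np.array(P)-p)*100
    t=None if yaw is None else -((yaw-y+np.pi)%(2*np.pi)-np.pi)
    print('shift cm',d.round(2),'turn',t if t is None else round(t,3),'yaw now',round(y,3),'j6',round(get_state()['joint_pos'][5],3))
E
python3 - <<'E'
from h import *
i=eyes.camera_info("top")
k=.64
for n,u,v,z in [("tagc",375,325,.005),("tagfar",373,307,.005),("taghole",377,338,.005),("boardTL",245,266,.03),("boardTR",347,254,.03),("boardBL",249,303,.03),("boardBR",350,293,.03),("peg",262,271,.03),
 ("boxTL",412,217,.06),("boxTR",490,231,.06),("boxBL",400,280,.06),("boxBR",482,292,.06),("knob",461,263,.1)]:
    print(n,at(i,u*k,v*k,z).round(3))
s=get_state();p,M,y=pose();print(M.round(3),y)
w=eyes.camera_info("wrist");print('cam in tool',M.T@(w['xyz']-p),'axes',(M.T@rot(w['orientation']).as_matrix()).round(2))
im=cv2.imread('pics/top0raw.png');sd=cv2.imread('pics/side0raw.png')
a=cv2.resize(im[130:230,145:345],(800,400),interpolation=cv2.INTER_CUBIC)
b=cv2.resize(sd[205:300,130:280],(316,200),interpolation=cv2.INTER_CUBIC);c=cv2.resize(sd[145:215,190:300],(314,200),interpolation=cv2.INTER_CUBIC)
o=np.zeros((600,800,3),np.uint8);o[:400]=a;o[400:,:316]=b;o[400:,330:644]=c;cv2.imwrite('pics/z1.png',o)
E
```

```text
tagc [0.445 0.011 0.005]
tagfar [0.49  0.016 0.005]
taghole [0.414 0.006 0.005]
boardTL [0.585 0.329 0.03 ]
boardTR [0.617 0.081 0.03 ]
boardBL [0.495 0.316 0.03 ]
boardBR [0.521 0.072 0.03 ]
peg [0.573 0.287 0.03 ]
boxTL [ 0.703 -0.077  0.06 ]
boxTR [ 0.67  -0.266  0.06 ]
boxBL [ 0.549 -0.049  0.06 ]
boxBR [ 0.522 -0.245  0.06 ]
knob [ 0.584 -0.192  0.1  ]
[[ 0.935  0.356 -0.   ]
 [ 0.356 -0.935  0.002]
 [ 0.    -0.002 -1.   ]] 0.36379166506417754
cam in tool [ 7.54229756e-02 -1.38010054e-04 -1.53774147e-01] axes [[ 0.   -0.96 -0.29]
 [ 1.    0.    0.  ]
 [-0.   -0.29  0.96]]
```

View pics/z1.png

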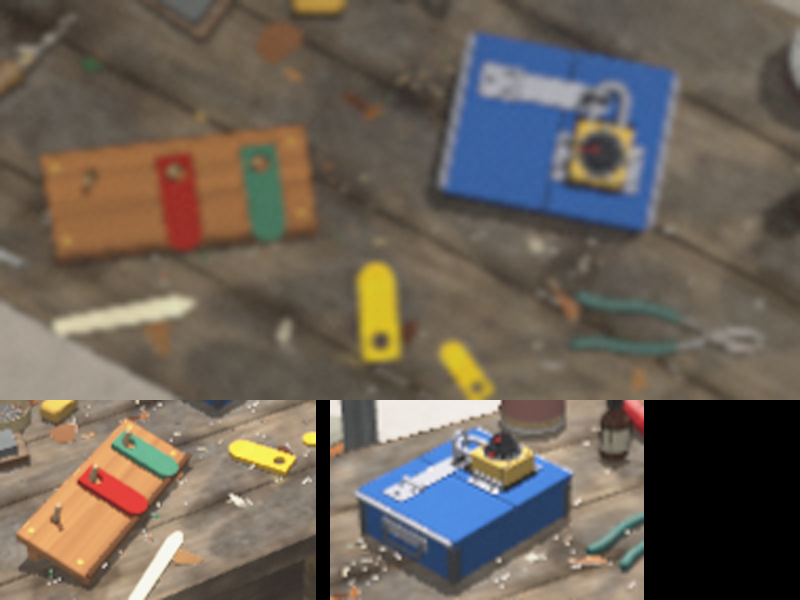

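```bash
python3 -m inch '[2.8,-2.85,0.5,0, 2.8,-2.85,0.5,0, 2.8,-2.85,0.5,0, 2.8,-2.85,0.5,0, 2.8,-2.85,0.5,0]' 1 40
python3 -m inch '[2.8,-2.85,0.5,0, 2.8,-2.85,0.5,0, 2.8,-2.85,0.5,0, 2.8,-2.85,0.5,0, 2.8,-2.85,0.5,0]'
python3 -m inch '[2.8,-2.85,0.5,0, 2.8,-2.85,0.5,0, 2.8,-2.85,0.5,0, 2.8,-2.85,0.5,0, 2.8,-2.85,0.5,0]'
python3 -m inch '[0,0,0,-0.125, 0,0,0,-0.125, 0,0,0,-0.125, 0,0,0,-0.125, 0,0,0,-0.125]'
python3 -m inch '[0,0,0,-0.125, 0,0,0,-0.125, 0,0,0,-0.125, 0,0,0,-0.125, 0,0,0,-0.125]'
python3 -m inch '[0,0,0,-0.125, 0,0,0,-0.125, 0,0,0,-0.125, 0,0,0,-0.125, 0,0,0,-0.125]'
python3 -m inch '[0,0,0,-0.125, 0,0,0,-0.125, 0,0,0,-0.125, 0,0,0,-0.125, 0,0,0,-0.125]'
python3 -m inch '[0,0,0,-0.125, 0,0,0,-0.125, 0,0,0,-0.125, 0,0,0,-0.08, 0,0,0,0]'
python3 - <<'E'
from h import *
plan([.445,.011,.1],-3.01)
i=eyes.camera_info("wrist"); im=eyes.read_camera("wrist"); cv2.imwrite('pics/w1.png',im[:,:,::-1])
hsv=cv2.cvtColor(im,cv2.COLOR_RGB2HSV); m=cv2.inRange(hsv,(22,120,90),(35,255,255))
cs,_=cv2.findContours(m,cv2.RETR_EXTERNAL,cv2.CHAIN_APPROX_NONE)
for c in sorted(cs,key=cv2.contourArea)[-3:]:
    P=np.array([at(i,u,v,.009,True)[:2] for u,v in c[:,0]],np.float32)*1000
    print(cv2.minAreaRect(P),c[:,0].mean(0))
E
```

```text
clock: 0.52
tcp_pos: [0.2848, -0.3524, 0.1949]
orientation: [-0.0, 0.984, 0.18, -0.0]
wrist_force: [0.4, 0.3, 0.1]
finger_gap: 0.0852
grip_force: 0.0
clock: 0.93
tcp_pos: [0.3649, -0.1695, 0.1703]
orientation: [0.0, 0.984, 0.181, 0.0]
wrist_force: [1.3, -0.7, -0.5]
finger_gap: 0.0856
grip_force: 0.0
clock: 1.35
tcp_pos: [0.4451, 0.0136, 0.1452]
orientation: [0.0, 0.983, 0.181, -0.0]
wrist_force: [0.2, -1.1, 0.5]
finger_gap: 0.0854
grip_force: 0.0
clock: 1.77
tcp_pos: [0.4446, 0.0119, 0.1451]
orientation: [-0.0, 0.879, 0.478, -0.0]
wrist_force: [0.2, 0.9, -0.9]
finger_gap: 0.0853
grip_force: 0.0
clock: 2.18
tcp_pos: [0.4446, 0.0116, 0.1452]
orientation: [-0.0, 0.69, 0.724, -0.0]
wrist_force: [-0.1, 0.2, 0.3]
finger_gap: 0.0852
grip_force: 0.0
clock: 2.6
tcp_pos: [0.4446, 0.0116, 0.1452]
orientation: [-0.0, 0.433, 0.901, -0.0]
wrist_force: [1.1, 0.2, 0.3]
finger_gap: 0.0854
grip_force: 0.0
clock: 3.02
tcp_pos: [0.4446, 0.0116, 0.1452]
orientation: [-0.0, 0.135, 0.991, -0.0]
wrist_force: [-0.1, 0.6, 0.0]
finger_gap: 0.0854
grip_force: 0.0
clock: 3.43
tcp_pos: [0.4446, 0.0116, 0.1452]
orientation: [-0.0, -0.089, 0.996, 0.0]
wrist_force: [-0.4, 0.2, -0.0]
finger_gap: 0.0852
grip_force: 0.0
shift cm [-0.03 -0.07  4.52] turn 0.048 yaw now -2.962 j6 -0.334
((392.56488037109375, -68.69775390625), (62.69233322143555, 24.41168785095215), 35.68393325805664) [185.53900709 108.45390071]
((448.45562744140625, 14.142399787902832), (93.38693237304688, 35.87921905517578), 4.988486289978027) [258.63392857 172.48660714]
((307.677001953125, -207.220458984375), (125.70917510986328, 45.387672424316406), 85.1331787109375) [81.62222222 22.64      ]
```

View pics/w1.png

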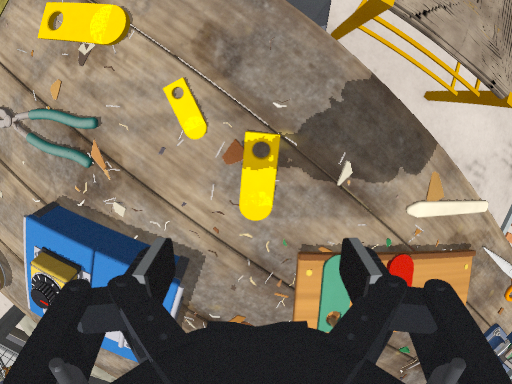

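```bash
python3 -m inch '[-0.43,0.18,2.5,0.093, 0,0,2.5,0, 0,0,2.5,0, 0,0,2.3,0, 0,0,0,0]' 0.1
python3 -m inch '[0,0,1.5,0, 0,0,1.0,0, 0,0,0.5,0, 0,0,0.5,0, 0,0,0,0]'
python3 -m inch '[0,0,0,0, 0,0,0,0, 0,0,0,0, 0,0,0,0, 0,0,0,0]' -1 40
python3 -c "
from h import *
plan([.4485,.0141,.012],-3.055); print(get_state()['wrist_force'])"
```

```text
clock: 3.9
tcp_pos: [0.4453, 0.0146, 0.0437]
orientation: [-0.004, -0.041, 0.999, 0.001]
wrist_force: [-1.3, -0.1, 0.6]
finger_gap: 0.0474
grip_force: 0.0
clock: 4.32
tcp_pos: [0.4489, 0.0141, 0.0126]
orientation: [-0.0, -0.042, 0.999, -0.0]
wrist_force: [0.0, -0.8, 0.5]
finger_gap: 0.047
grip_force: 0.0
clock: 4.73
tcp_pos: [0.4492, 0.014, 0.0129]
orientation: [0.0, -0.042, 0.999, -0.0]
wrist_force: [0.4, -0.3, 0.0]
finger_gap: 0.0002
grip_force: 0.0
shift cm [0.07 0.01 0.09] turn -0.002 yaw now -3.057 j6 -0.232
[ 0.35358783 -0.25465079  0.02152756]
```

Run:
```python
from h import *
im=eyes.read_camera("wrist"); cv2.imwrite('pics/w2.png',im[:,:,::-1])
```

```text
(no output)
```

View pics/w2.png

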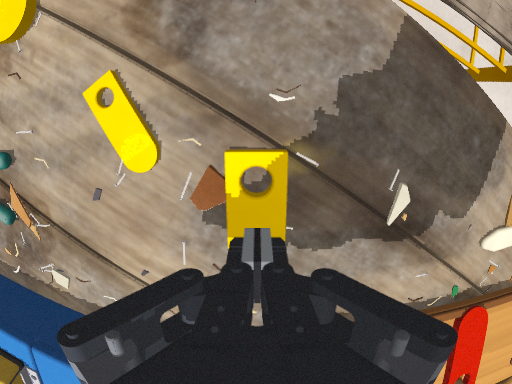

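Run:
```python
from h import *
i=eyes.camera_info("wrist"); p,M,y=pose()
h=at(i,257,180,.007,True); print('hole',h, 'in tool mm',(M.T@(h-p)*1000).round(1))
for n,q in [('corner',(225,150)),('corner2',(288,150))]:
    print(n,(M.T@(at(i,*q,.009,True)-p)*1000).round(1))
for z in (0,4,11): print(z,[proj(i,p+M@(np.array([x,0,z])/1000),True).round(0) for x in (0,5,11)])
```

```text
hole [0.41932935 0.01187693 0.007     ] in tool mm [29.9  0.3  5.8]
corner [ 47.2 -16.9   3.8]
corner2 [47.2 17.   3.8]
0 [array([256., 233.]), array([256., 225.]), array([256., 215.])]
4 [array([256., 230.]), array([256., 222.]), array([256., 213.])]
11 [array([256., 225.]), array([256., 218.]), array([256., 208.])]
```

```bash
python3 -m inch '[0,0,0,0, 0,0,0,0, 0,0,0.2,0, 0,0,0.1,0, 0,0,0,0]' 0.1
python3 -m inch '[0,0,0.1,0, 0,0,0,0, 0,0,0.1,0, 0,0,0.1,0, 0,0,0,0]'
python3 -m inch '[0,0,0,0, 0,0,0,0, 0,0,0,0, 0,0,0,0, 0,0,0,0]' -0.35
```

```text
clock: 5.2
tcp_pos: [0.4486, 0.0141, 0.0092]
orientation: [-0.0, -0.042, 0.999, 0.0]
wrist_force: [0.1, 0.3, -1.7]
finger_gap: 0.0469
grip_force: 0.0
clock: 5.62
tcp_pos: [0.4488, 0.0141, 0.0064]
orientation: [-0.0, -0.042, 0.999, -0.0]
wrist_force: [0.0, 0.7, 0.1]
finger_gap: 0.0471
grip_force: 0.0
clock: 6.03
tcp_pos: [0.449, 0.0141, 0.0066]
orientation: [0.0, -0.042, 0.999, -0.0]
wrist_force: [-0.3, -0.3, 0.1]
finger_gap: 0.0276
grip_force: 0.0
```

```bash
python3 -m inch '[0,0,0,0, 0,0,0,0, 0,0,0.1,0, 0,0,0.1,0, 0,0,0,0]' 0.1
python3 -m inch '[0,0,0.1,0, 0,0,0,0, 0,0,0.1,0, 0,0,0,0, 0,0,0,0]'
python3 -m inch '[0,0,0,0, 0,0,0,0, 0,0,0,0, 0,0,0,0, 0,0,0,0]' -0.35
python3 - <<'E'
from h import *
a=eyes.read_camera("wrist"); b=eyes.read_camera("side")
o=np.zeros((600,800,3),np.uint8); o[:384,:512]=a
i=eyes.camera_info("side");u,v=proj(i,[.4485,.014,.01]).astype(int);print(u,v)
c=b[v-40:v+24,u-40:u+40]; o[344:600,480:800]=cv2.resize(c,(320,256),interpolation=cv2.INTER_CUBIC)
cv2.imwrite('pics/w3.png',o[:,:,::-1]); print(get_state()['joint_pos'])
E
```

```text
clock: 6.45
tcp_pos: [0.4488, 0.0141, 0.0044]
orientation: [-0.0, -0.042, 0.999, -0.0]
wrist_force: [0.5, 0.3, -0.9]
finger_gap: 0.0469
grip_force: 0.0
clock: 6.87
tcp_pos: [0.4489, 0.0141, 0.0025]
orientation: [-0.0, -0.042, 0.999, -0.0]
wrist_force: [0.1, -1.1, 0.0]
finger_gap: 0.0469
grip_force: 0.0
clock: 7.28
tcp_pos: [0.449, 0.0141, 0.0026]
orientation: [0.0, -0.042, 0.999, -0.0]
wrist_force: [-0.2, -0.4, -0.5]
finger_gap: 0.0272
grip_force: 0.0
253 230
[-1.47695249e-01  2.67939133e-01 -6.08810954e-01  6.93963784e-01
 -7.42856660e-05 -2.31888585e-01]
```

View pics/w3.png

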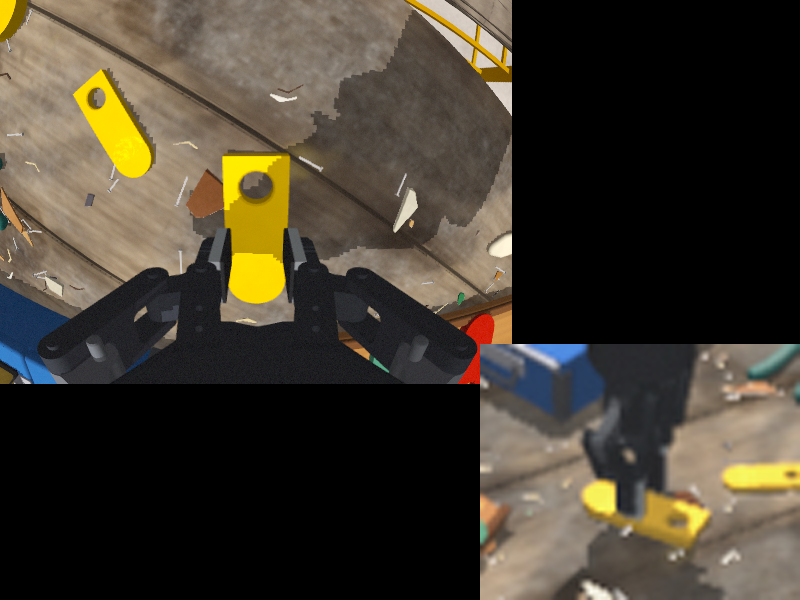

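```bash
python3 -m inch '[0,0,0,0, 0,0,0,0, 0,0,0.3,0, 0,0,0.3,0, 0,0,0,0]' 0.1
python3 -m inch '[0,0,0.2,0, 0,0,0,0, 0,0,0.2,0, 0,0,0,0, 0,0,0,0]'
python3 -m inch '[0,0,0,0, 0,0,0,0, 0,0,0,0, 0,0,0,0, 0,0,0,0]' -0.35
```

```text
clock: 7.8
tcp_pos: [0.4484, 0.0141, -0.0041]
orientation: [-0.0, -0.042, 0.999, 0.0]
wrist_force: [-0.3, -0.2, 0.5]
finger_gap: 0.0471
grip_force: 0.0
clock: 8.22
tcp_pos: [0.4488, 0.0141, -0.0075]
orientation: [-0.0, -0.042, 0.999, -0.0]
wrist_force: [-0.8, -0.3, -0.7]
finger_gap: 0.0472
grip_force: 0.0
clock: 8.63
tcp_pos: [0.4491, 0.0141, -0.0071]
orientation: [0.0, -0.042, 0.999, -0.0]
wrist_force: [-0.7, -0.0, 4.3]
finger_gap: 0.0323
grip_force: 40.0
```

```bash
python3 -m inch '[0,0,0,0, 0,0,0,0, 0,0,0.2,0, 0,0,0.1,0, 0,0,0,0]' 0.1
python3 -m inch '[0,0,0.1,0, 0,0,0,0, 0,0,0.1,0, 0,0,0,0, 0,0,0,0]'
python3 -m inch '[0,0,0,0, 0,0,0,0, 0,0,0,0, 0,0,0,0, 0,0,0,0]' -1 40
```

```text
clock: 9.05
tcp_pos: [0.4486, 0.0141, -0.0109]
orientation: [-0.0, -0.042, 0.999, 0.0]
wrist_force: [0.7, 1.2, -0.4]
finger_gap: 0.047
grip_force: 0.0
clock: 9.47
tcp_pos: [0.4489, 0.0141, -0.0125]
orientation: [-0.0, -0.042, 0.999, -0.0]
wrist_force: [0.1, -0.5, 0.4]
finger_gap: 0.0471
grip_force: 0.0
clock: 9.88
tcp_pos: [0.4499, 0.014, -0.0113]
orientation: [0.001, -0.042, 0.999, -0.0]
wrist_force: [-1.4, -0.2, 8.5]
finger_gap: 0.0329
grip_force: 44.0
```

```bash
python3 -m inch '[0,0,-1.0,0, 0,0,-3,0, 0,0,-3,0, 0,0,-3,0, 0,0,-3,0]'
python3 -m inch '[-0.64,3.65,0,0, -0.64,3.65,0,0, -0.64,3.65,0,0, -0.64,3.65,0,0, -0.64,3.65,0,0]'
python3 -m inch '[-0.64,3.65,0,0, -0.64,3.65,0,0, 0,0,0,-0.123, 0,0,0,-0.123, 0,0,0,-0.123]'
python3 -m inch '[0,0,0,-0.123, 0,0,0,-0.123, 0,0,0,-0.123, 0,0,0,-0.123, 0,0,0,-0.123]'
python3 -m inch '[0,0,0,-0.123, 0,0,0,-0.123, 0,0,0,-0.123, 0,0,0,-0.123, 0,0,0,-0.123]'
python3 -m inch '[0,0,0,-0.123, 0,0,0,-0.123, 0,0,0,-0.123, 0,0,0,-0.123, 0,0,0,-0.123]'
python3 -m inch '[0,0,0,-0.123, 0,0,0,-0.123, 0,0,0,-0.123, 0,0,0,-0.123, 0,0,0,-0.123]' | head -2
python3 -m inch '[0,0,0,-0.123, 0,0,0,-0.123, 0,0,0,-0.12, 0,0,0,0, 0,0,0,0]'
python3 - <<'E'
from h import *
plan([.473,.272,.12],.128)
s=eyes.camera_info("wrist");p,M,y=pose();im=eyes.read_camera("wrist")
np.savez('b.npz',xyz=s['xyz'],q=s['orientation'],p=p,M=M)
cv2.imwrite('pics/w4.png',cv2.resize(im[:,:,::-1],(800,600),interpolation=cv2.INTER_CUBIC))
E
```

```text
clock: 10.3
tcp_pos: [0.4484, 0.0142, 0.1189]
orientation: [-0.0, -0.042, 0.999, -0.0]
wrist_force: [-0.5, -0.4, -0.1]
finger_gap: 0.0327
grip_force: 40.1
clock: 10.72
tcp_pos: [0.4653, 0.2002, 0.1178]
orientation: [0.0, -0.042, 0.999, -0.0]
wrist_force: [0.6, 0.2, -0.4]
finger_gap: 0.0329
grip_force: 40.1
clock: 11.13
tcp_pos: [0.4716, 0.2735, 0.1171]
orientation: [-0.0, -0.229, 0.974, -0.0]
wrist_force: [0.9, 0.2, -0.7]
finger_gap: 0.0328
grip_force: 40.2
clock: 11.55
tcp_pos: [0.4719, 0.2724, 0.1174]
orientation: [-0.0, -0.512, 0.859, -0.0]
wrist_force: [-0.1, -0.9, -0.4]
finger_gap: 0.0329
grip_force: 40.2
clock: 11.97
tcp_pos: [0.4719, 0.2724, 0.1174]
orientation: [0.0, 0.748, -0.664, -0.0]
wrist_force: [-0.2, 0.4, -0.3]
finger_gap: 0.0328
grip_force: 40.2
clock: 12.38
tcp_pos: [0.4719, 0.2724, 0.1174]
orientation: [0.0, 0.914, -0.407, -0.0]
wrist_force: [0.2, -0.1, -0.1]
finger_gap: 0.0328
grip_force: 40.2
clock: 12.8
tcp_pos: [0.4719, 0.2723, 0.1174]
clock: 13.22
tcp_pos: [0.4719, 0.2724, 0.1174]
orientation: [0.0, 0.998, 0.067, -0.0]
wrist_force: [0.9, -0.4, -0.4]
finger_gap: 0.0325
grip_force: 40.2
shift cm [ 0.1   0.05 -0.26] turn 0.006 yaw now 0.134 j6 -2.9
```

View pics/w4.png

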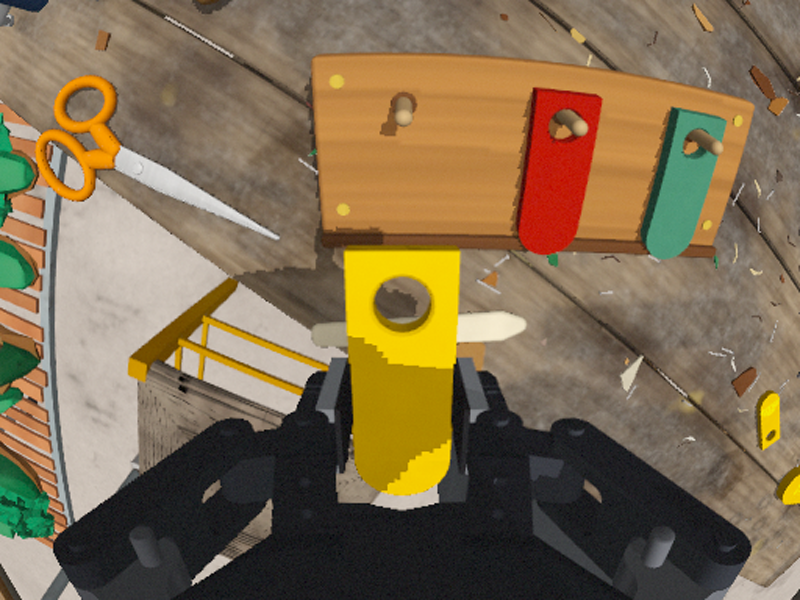

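Run:
```python
from h import *
i=dict(eyes.camera_info("wrist")); b=np.load('b.npz'); p,M=b['p'],b['M']; k=.64
A=lambda q,z: at(i,q[0]*k,q[1]*k,z,True)
tips=[(405,119),(580,127),(714,148)]
for z in (.04,.05,.06,.07,.08,.09):
    t=[A(q,z)[:2] for q in tips]; print(z,[round(np.linalg.norm(t[a]-t[c])*1000,1) for a,c in((0,1),(1,2),(0,2))],t[0].round(4),'yaw',round(np.arctan2(*(t[0]-t[2])[::-1])-np.pi/2,3))
    f=A((402,97),z-.0282);print('   foot',f.round(4),'lean',((f[:2]-t[0])*1000).round(1))
for z in (-.0062,): 
  for dz in (0.0158-.0062+.0045,):
    h=A((403,304),p[2]+.0158+.0045); print('hole top',h.round(4),'tool',(M.T@(h-p)*1000).round(1))
for q in [(346,250),(460,250)]: print((M.T@(A(q,p[2]+.0203)-p)*1000).round(1))
n=[A(q,z) for q,z in [((337,82),.045),((343,210),.015),((738,121),.045),((707,225),.015)]]; print(np.round(n,3))
# top camera tip/foot
t=eyes.camera_info("top"); im=cv2.imread('pics/top0raw.png')
for z in (.04,.06,.08): print(proj(t,[*A(tips[0],z)[:2],z]).round(1))
s=eyes.camera_info("side")
for z in (.04,.06,.08): print('side',proj(s,[*A(tips[0],z)[:2],z]).round(1))
```

```text
0.04 [np.float64(89.8), np.float64(88.3), np.float64(178.0)] [0.5646 0.2833] yaw 0.126
   foot [0.5789 0.2867 0.0118] lean [14.3  3.4]
0.05 [np.float64(85.9), np.float64(84.5), np.float64(170.3)] [0.5638 0.2833] yaw 0.126
   foot [0.5776 0.2866 0.0218] lean [13.8  3.2]
0.06 [np.float64(82.0), np.float64(80.7), np.float64(162.6)] [0.5631 0.2833] yaw 0.126
   foot [0.5764 0.2864 0.0318] lean [13.3  3.1]
0.07 [np.float64(78.1), np.float64(76.8), np.float64(154.9)] [0.5623 0.2833] yaw 0.126
   foot [0.5752 0.2862 0.0418] lean [12.9  3. ]
0.08 [np.float64(74.2), np.float64(73.0), np.float64(147.2)] [0.5615 0.2832] yaw 0.126
   foot [0.5739 0.2861 0.0518] lean [12.4  2.9]
0.09 [np.float64(70.3), np.float64(69.2), np.float64(139.5)] [0.5607 0.2832] yaw 0.126
   foot [0.5727 0.2859 0.0618] lean [11.9  2.7]
hole top [0.5028 0.2763 0.1377] tool [ 31.    0.3 -20.3]
[ 47.8 -16.5 -20.3]
[ 47.8  17.1 -20.3]
[[0.579 0.318 0.045]
 [0.512 0.311 0.015]
 [0.607 0.095 0.045]
 [0.541 0.082 0.015]]
[168.1 175.3]
[167.  174.9]
[166.  174.5]
side [158.2 262.3]
side [157.8 256.5]
side [157.4 250.7]
```

```bash
python3 -m inch '[2.04,0.03,1.61,-0.008, 2.04,0.03,1.61,0, 2.03,0.03,1.62,0, 0,0,0,0, 0,0,0,0]'
python3 - <<'E'
from h import *
plan([.5326,.2797,.069],.126)
i=eyes.camera_info("wrist");im=eyes.read_camera("wrist");p,M,y=pose()
# look through hole: expected hole & tip pixel
h=p+M@np.array([.0307,.0003,-.0203]); print('hole px',proj(i,h,True),'tip px',proj(i,[.563,.2835,.0635],True),'foot',proj(i,[.573,.2848,.035],True))
u,v=proj(i,h,True).astype(int); cv2.imwrite('pics/w5.png',cv2.resize(im[v-45:v+45,u-60:u+60,::-1],(480,360),interpolation=cv2.INTER_CUBIC))
E
```

```text
clock: 13.68
tcp_pos: [0.5323, 0.2798, 0.0676]
orientation: [0.0, 0.997, 0.071, -0.001]
wrist_force: [-0.5, 0.1, -1.0]
finger_gap: 0.0327
grip_force: 40.2
shift cm [ 0.02  0.01 -0.14] turn 0.017 yaw now 0.143 j6 -2.934
hole px [257.47007671 196.43841884] tip px [258.48148452 180.89064142] foot [258.46179032 153.36818528]
```

View pics/w5.png

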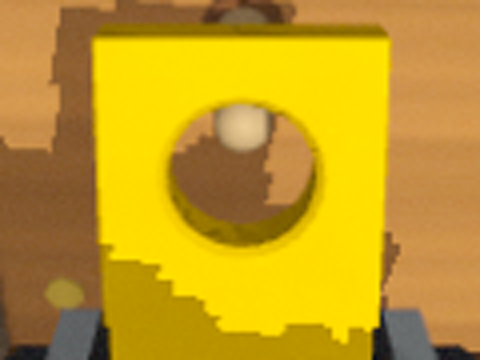

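```bash
python3 -m inch '[-0.15,-0.04,0,0.015, 0,0,0.9,0, 0,0,0.9,0, 0,0,0,0, 0,0,0,0]'
python3 -m inch '[0.27,0,0.75,0, 0,0,0,0, 0.27,0,0.75,0, 0,0,0,0, 0,0,0,0]'
```

```text
clock: 14.15
tcp_pos: [0.53, 0.2802, 0.0504]
orientation: [0.0, 0.998, 0.065, -0.001]
wrist_force: [-0.4, 0.8, -0.5]
finger_gap: 0.0324
grip_force: 40.2
clock: 14.57
tcp_pos: [0.5363, 0.281, 0.0355]
orientation: [0.0, 0.998, 0.065, -0.001]
wrist_force: [0.1, 0.5, -0.1]
finger_gap: 0.0329
grip_force: 40.2
```

```bash
python3 -m inch '[0.07,0,0.2,0, 0,0,0,0, 0,0,0,0, 0,0,0,0, 0,0,0,0]'
python3 -m inch '[0,0,0,0, 0,0,0,0, 0,0,0,0, 0,0,0,0, 0,0,0,0]' 0.1
python3 -m inch '[0,0,-1,0, 0,0,-2,0, 0,0,-3,0, 0,0,-3,0, 0,0,-2,0]'
python3 -m inch '[-2.5,0,0,0, -2.5,0,0,0, -2.5,0,0,0, 0,0,0,0, 0,0,0,0]'
python3 - <<'E'
from h import *
p,M,y=pose();print(p,y)
im=eyes.read_camera("wrist"); tp=eyes.read_camera("top")
o=np.zeros((600,800,3),np.uint8); o[:384,:512]=im
o[384:600,:216*2]=cv2.resize(tp[150:204,145:253],(432,216),interpolation=cv2.INTER_CUBIC)
s=eyes.read_camera("side"); o[384:600,440:740]=cv2.resize(s[205:300,110:242],(300,216),interpolation=cv2.INTER_CUBIC)
cv2.imwrite('pics/w6.png',o[:,:,::-1])
E
```

```text
clock: 14.98
tcp_pos: [0.5372, 0.2812, 0.0343]
orientation: [0.0, 0.998, 0.065, 0.0]
wrist_force: [-0.4, 0.2, -0.5]
finger_gap: 0.0326
grip_force: 40.2
clock: 15.4
tcp_pos: [0.5372, 0.2812, 0.0342]
orientation: [0.0, 0.998, 0.065, 0.0]
wrist_force: [0.2, 0.3, 0.3]
finger_gap: 0.0472
grip_force: 0.0
clock: 15.82
tcp_pos: [0.5381, 0.2816, 0.1479]
orientation: [-0.0, 0.998, 0.065, 0.002]
wrist_force: [1.8, 0.0, 0.5]
finger_gap: 0.0473
grip_force: 0.0
clock: 16.23
tcp_pos: [0.4619, 0.2715, 0.1452]
orientation: [-0.0, 0.998, 0.066, 0.0]
wrist_force: [0.3, 0.1, 0.2]
finger_gap: 0.0468
grip_force: 0.0
[0.46192242 0.27149757 0.14523474] 0.13141630483083092
```

View pics/w6.png

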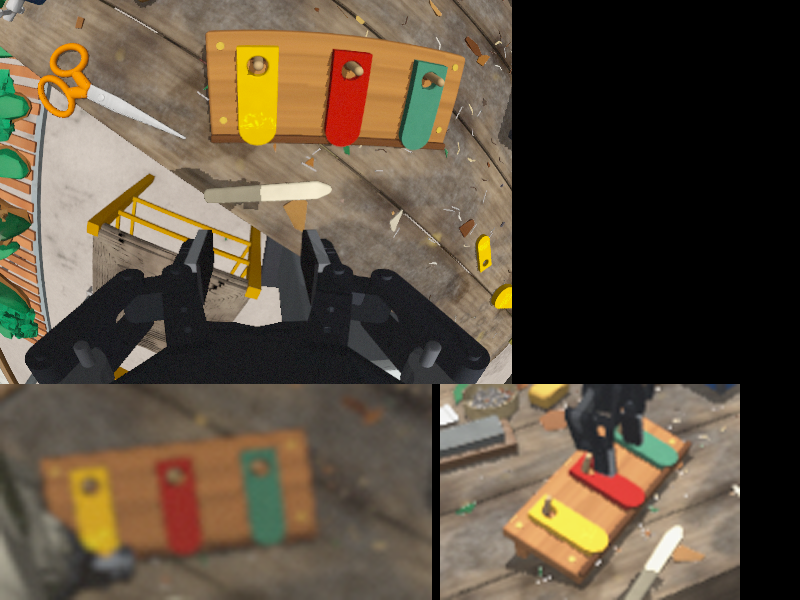

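```bash
python3 -m inch '[0,0,0,0.124, 0,0,0,0.124, 0,0,0,0.124, 0,0,0,0.124, 0,0,0,0.124]' | head -1
python3 -m inch '[0,0,0,0.124, 0,0,0,0.124, 0,0,0,0.124, 0,0,0,0.124, 0,0,0,0.124]' | head -1
python3 -m inch '[0,0,0,0.124, 0,0,0,0.124, 0,0,0,0.124, 0,0,0,0.124, 0,0,0,0.124]' | head -2
python3 -m inch '[3.42,-1.815,0,0, 3.42,-1.815,0,0, 3.42,-1.815,0,0, 3.42,-1.815,0,0, 3.42,-1.815,0,0]' | head -2
python3 -m inch '[3.42,-1.815,0,0, 3.42,-1.815,0,0, 3.42,-1.815,0,0, 3.42,-1.815,0,0, 3.42,-1.815,0,0]'| head -2
python3 -m inch '[3.42,-1.815,0,0, 0,0,0,0, 0,0,0,0, 0,0,0,0, 0,0,0,0]'
python3 - <<'E'
from h import *
plan([.594,-.133,.145],-1.74)
i=eyes.camera_info("wrist");im=eyes.read_camera("wrist")
np.savez('c.npz',**{k:np.array(v) for k,v in i.items()}); cv2.imwrite('pics/w7raw.png',im[:,:,::-1])
u,v=proj(i,[.584,-.192,.107],True).astype(int);print(u,v)
o=cv2.resize(im[:,:,::-1],(800,600),interpolation=cv2.INTER_CUBIC)
cv2.imwrite('pics/w7.png',o)
E
```

```text
clock: 16.8
clock: 17.22
clock: 17.63
tcp_pos: [0.4641, 0.2716, 0.144]
clock: 18.05
tcp_pos: [0.527, 0.0864, 0.1443]
clock: 18.47
tcp_pos: [0.5893, -0.0976, 0.1441]
clock: 18.88
tcp_pos: [0.6004, -0.1308, 0.1439]
orientation: [-0.0, -0.649, 0.761, 0.0]
wrist_force: [-0.4, 0.4, -0.4]
finger_gap: 0.047
grip_force: 0.0
shift cm [ 0.32  0.59 -0.11] turn 0.011 yaw now -1.729 j6 -1.758
267 116
```

View pics/w7.png

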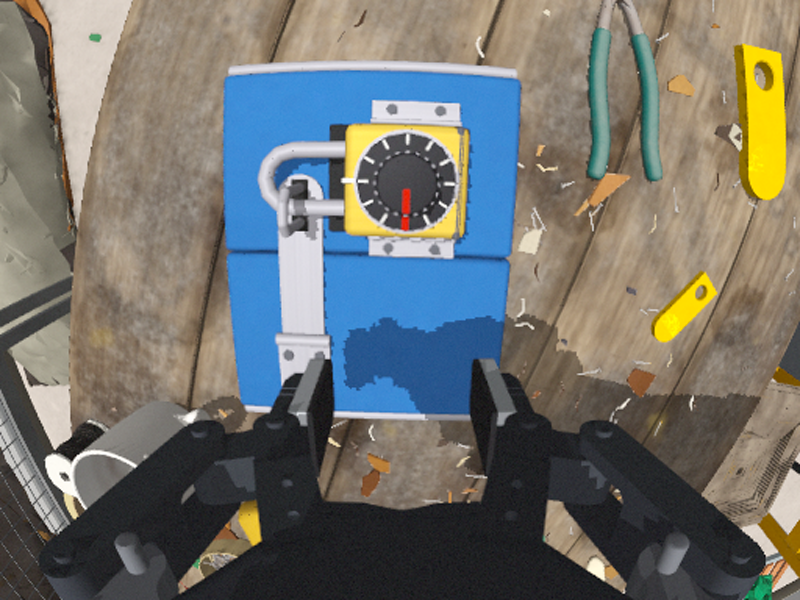

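Run:
```python
from h import *
c=np.load('c.npz'); i={k:c[k] for k in c.files}; k=.64
A=lambda u,v,z: at(i,u*k,v*k,z,True)
C=A(406.5,182,.092); print('disc centre',C)
T=A(226,74,.06),A(517,78,.06),A(241,412,.06),A(503,414,.06); print(np.round(T,4))
ang=lambda a,b: np.arctan2(*(a-b)[:2][::-1])
print('x-yaw',ang(T[0],T[1]),ang(T[2],T[3]),'y-yaw-90',ang(T[2],T[0])-np.pi/2,ang(T[3],T[1])-np.pi/2)
print('sizes',np.linalg.norm(T[0]-T[1]),np.linalg.norm(T[0]-T[2]))
m=A(348,181,.089); print('mark yaw',ang(m,C)); r=A(405,228,.092); print('red-yaw',ang(r,C))
L=[A(u,v,.089) for u,v in [(347,127),(464,127),(464,236),(347,237)]]; print('lock top',np.round(L,4),np.mean(L,0), 'yaw',ang(L[0],L[1]),ang(L[3],L[2]))
print('staple',A(292,190,.10),'bow inside',A(273,180,.076), 'body face',A(345,180,.089))
plan([C[0],C[1],.145])
s=get_state();print(s['joint_pos'].round(3))
```

```text
disc centre [ 0.58871682 -0.19216607  0.092     ]
[[ 0.6725 -0.2655  0.06  ]
 [ 0.5242 -0.2366  0.06  ]
 [ 0.7112 -0.0716  0.06  ]
 [ 0.5515 -0.0469  0.06  ]]
x-yaw -0.19276801001113728 -0.15345356222230397 y-yaw-90 -0.19729892759370316 -0.14322873761609545
sizes 0.15108723238090774 0.1978212321054772
mark yaw -0.17619415521840825
red-yaw 1.3828847863698401
lock top [[ 0.6108 -0.2209  0.089 ]
 [ 0.5596 -0.2129  0.089 ]
 [ 0.5665 -0.1637  0.089 ]
 [ 0.6194 -0.1716  0.089 ]] [ 0.58908305 -0.19225233  0.089     ] yaw -0.15513729794577874 -0.1479560872145535
staple [ 0.63780845 -0.19780415  0.1       ] bow inside [ 0.65218462 -0.20366877  0.076     ] body face [ 0.61569722 -0.19742955  0.089     ]
shift cm [ 6.28  0.18 -0.09] turn None yaw now -1.728 j6 -1.758
[-0.345  0.42   0.013  1.164  0.    -1.758]
```

```bash
python3 -m inch '[3.14,0.09,0,0, 3.14,0.09,0,0, 0,0,2.5,0, 0,0,2.0,0, 0,0,0,0]' -0.1
python3 -m inch '[0,0,0.6,0, 0,0,0.4,0, 0,0,0.3,0, 0,0,0,0, 0,0,0,0]'
python3 -c "
from h import *
plan([.589,-.192,.0855],-1.736)"
```

```text
clock: 19.35
tcp_pos: [0.5862, -0.1913, 0.0955]
orientation: [-0.001, -0.649, 0.761, 0.003]
wrist_force: [-0.9, 0.5, -1.1]
finger_gap: 0.0382
grip_force: 0.0
clock: 19.77
tcp_pos: [0.5893, -0.193, 0.0868]
orientation: [0.0, -0.649, 0.761, -0.0]
wrist_force: [0.3, 0.0, 0.5]
finger_gap: 0.0384
grip_force: 0.0
shift cm [-0.1   0.05  0.13] turn 0.007 yaw now -1.729 j6 -1.859
```

```bash
python3 -m inch '[-0.1,0.0,0.12,0, 0,0,0,0, 0,0,0,0, 0,0,0,0, 0,0,0,0]' -1 40
python3 -m inch '[0,0,0,0, 0,0,0,0, 0,0,0,0, 0,0,0,0, 0,0,0,0]'
python3 -c "
from h import *
s=get_state();print(s['wrist_force'],s['ft_torque'],s['tcp_pos'])"
```

```text
clock: 20.18
tcp_pos: [0.5895, -0.1923, 0.0859]
orientation: [0.0, -0.649, 0.761, -0.001]
wrist_force: [-1.1, 1.3, 6.0]
finger_gap: 0.024
grip_force: 39.4
clock: 20.6
tcp_pos: [0.5895, -0.1923, 0.0859]
orientation: [0.0, -0.649, 0.761, -0.001]
wrist_force: [-1.0, 2.0, 5.2]
finger_gap: 0.0238
grip_force: 39.4
[-1.02123752  2.03636719  5.22413626] [ 0.28829211  0.14586131 -0.01980992] [ 0.589477   -0.1923313   0.08589545]
```

```bash
for k in 1; do python3 -m inch '[0,0,0,0.105, 0,0,0,0.105, 0,0,0,0.105, 0,0,0,0.105, 0,0,0,0.105]'
python3 -m inch '[0,0,0,0.105, 0,0,0,0.105, 0,0,0,0.105, 0,0,0,0.105, 0,0,0,0.105]'
python3 -m inch '[0,0,0,0.105, 0,0,0,0.105, 0,0,0,0.105, 0,0,0,0.105, 0,0,0,0.105]'
python3 -m inch '[0,0,0,0.03, 0,0,0,0, 0,0,0,0, 0,0,0,0, 0,0,0,0]'; done | grep -E "tcp|force"
python3 -c "
from h import *
s=get_state();print(s['ft_torque'],pose()[2])"
python3 -m inch '[0,0,0,0, 0,0,0,0, 0,0,0,0, 0,0,-1.5,0, 0,0,-2.0,0]' -0.1
python3 -m inch '[-2.5,0,-2,0, -2.5,0,0,0, -1,0,0,0, 0,0,0,0, 0,0,0,0]' 0.5
python3 - <<'E'
from h import *
p,M,y=pose();print(p,y)
i=eyes.camera_info("wrist");im=eyes.read_camera("wrist")
np.savez('d.npz',**{k:np.array(v) for k,v in i.items()}); cv2.imwrite('pics/w8raw.png',im[:,:,::-1])
h=cv2.cvtColor(im,cv2.COLOR_RGB2HSV); m=((h[...,0]<8)|(h[...,0]>172))&(h[...,1]>170)&(h[...,2]>120)
print('proj knob',proj(i,[.589,-.192,.1],True))
n,l,st,ce=cv2.connectedComponentsWithStats(m.astype(np.uint8))
for k in range(1,n):
    if st[k,4]>15: print(st[k],ce[k].round(1))
E
```

```text
tcp_pos: [0.5899, -0.1925, 0.0859]
wrist_force: [-0.3, 0.8, 4.5]
grip_force: 39.3
tcp_pos: [0.5901, -0.1928, 0.0859]
wrist_force: [-0.0, 1.0, 4.5]
grip_force: 39.3
tcp_pos: [0.5901, -0.1931, 0.0859]
wrist_force: [-0.4, -0.6, 3.1]
grip_force: 39.3
tcp_pos: [0.5901, -0.1931, 0.0859]
wrist_force: [1.1, -0.4, 5.9]
grip_force: 39.4
[-0.32754731 -0.20058574 -0.06062619] 2.949784465478313
clock: 22.68
tcp_pos: [0.5869, -0.1912, 0.1175]
orientation: [-0.003, 0.096, 0.995, 0.001]
wrist_force: [0.7, 0.1, 0.2]
finger_gap: 0.0378
grip_force: 0.0
clock: 23.1
tcp_pos: [0.6474, -0.2034, 0.1388]
orientation: [-0.001, 0.096, 0.995, 0.0]
wrist_force: [0.1, 0.7, 0.2]
finger_gap: 0.0642
grip_force: 0.0
[ 0.64738731 -0.20341453  0.13881071] 2.9493348871854947
proj knob [256.32644168 122.27680547]
[ 15 110  18  10  53] [ 24.8 114.4]
[253 128   5  16  70] [255.3 135.8]
[ 13 140  17  55 371] [ 22.2 168.3]
[253 145   5   9  38] [254.9 149.7]
[493 288  19  24 103] [500.1 298.4]
[501 315   9   8  26] [506.  317.8]
```

Run:
```python
from h import *
c=np.load('d.npz'); i={k:c[k] for k in c.files}
im=cv2.imread('pics/w8raw.png'); h=cv2.cvtColor(im,cv2.COLOR_BGR2HSV)
m=cv2.inRange(h,(18,90,80),(36,255,255)); m[:, :180]=0; m[:, 330:]=0; m[190:]=0
m=cv2.morphologyEx(m,cv2.MORPH_OPEN,np.ones((3,3)))
ys,xs=np.nonzero(m); print(xs.min(),xs.max(),ys.min(),ys.max())
P=np.array([at(i,u,v,.089,True)[:2] for u,v in zip(xs,ys)],np.float32)*1000
print(cv2.minAreaRect(P))
A=lambda u,v:at(i,u,v,.092,True)
d=A(254.9,149.7)-A(255.3,135.8); print('red yaw',np.arctan2(d[1],d[0]))
plan([.589,-.1925,.060],2.977)
```

```text
219 294 81 162
((589.5033569335938, -192.3434295654297), (50.717498779296875, 55.346923828125), 77.18798828125)
red yaw -0.2212359724093413
shift cm [ 5.86 -0.06  7.9 ] turn -0.028 yaw now 2.949 j6 -0.23
```

```bash
python3 -m inch '[2.93,-0.03,0,-0.02, 2.93,-0.03,0,0, 0,0,0,0, 0,0,3,0, 0,0,2.5,0]'
python3 -m inch '[0,0,0.8,0, 0,0,0.8,0, 0,0,0.5,0, 0,0,0,0, 0,0,0,0]'
python3 -c "
from h import *
plan([.5895,-.1923,.060],2.97)"
```

```text
clock: 23.57
tcp_pos: [0.5898, -0.1938, 0.0858]
orientation: [0.001, 0.086, 0.996, -0.001]
wrist_force: [0.1, -0.7, -1.0]
finger_gap: 0.0642
grip_force: 0.0
clock: 23.98
tcp_pos: [0.5907, -0.194, 0.0648]
orientation: [0.0, 0.086, 0.996, -0.0]
wrist_force: [0.1, 0.1, -1.0]
finger_gap: 0.0641
grip_force: 0.0
shift cm [0.15 0.14 0.48] turn -0.001 yaw now 2.969 j6 -0.274
```

```bash
python3 -m inch '[0.15,0.1,0.25,0, 0,0,0.2,0, 0,0,0,0, 0,0,0,0, 0,0,0,0]'
python3 -m inch '[0,0,0,0, 0,0,0,0, 0,0,0,0, 0,0,0,0, 0,0,0,0]' -1 60
python3 -m inch '[0,0,0,0, 0,0,0,0, 0,0,0,0, 0,0,0,0, 0,0,0,0]'
```

```text
clock: 24.4
tcp_pos: [0.589, -0.1926, 0.0597]
orientation: [0.0, 0.086, 0.996, -0.0]
wrist_force: [0.1, 0.6, 0.5]
finger_gap: 0.0642
grip_force: 0.0
clock: 24.82
tcp_pos: [0.5892, -0.1928, 0.0603]
orientation: [0.001, 0.086, 0.996, -0.0]
wrist_force: [-1.2, 1.2, 5.2]
finger_gap: 0.0512
grip_force: 62.9
clock: 25.23
tcp_pos: [0.5893, -0.1928, 0.0603]
orientation: [0.001, 0.086, 0.996, -0.0]
wrist_force: [-1.0, 0.2, 5.8]
finger_gap: 0.0507
grip_force: 62.9
```

```bash
python3 -m inch '[0,0,-0.1,0, 0.5,0,0,0, 0.5,0,0,0, 0,0,0,0, 0,0,0,0]'
python3 -m inch '[0.3,0,0,0, 0.3,0,0,0, 0.3,0,0,0, 0,0,0,0, 0,0,0,0]' 
python3 -m inch '[0.3,0,0,0, 0.3,0,0,0, 0.3,0,0,0, 0,0,0,0, 0,0,0,0]'
```

```text
clock: 25.65
tcp_pos: [0.5788, -0.19, 0.0604]
orientation: [0.0, 0.086, 0.996, 0.001]
wrist_force: [2.3, 3.1, -0.9]
finger_gap: 0.051
grip_force: 61.9
clock: 26.07
tcp_pos: [0.5702, -0.1883, 0.0603]
orientation: [0.0, 0.086, 0.996, 0.001]
wrist_force: [3.3, 4.4, -0.3]
finger_gap: 0.0507
grip_force: 61.9
clock: 26.48
tcp_pos: [0.5622, -0.1866, 0.0604]
orientation: [0.001, 0.086, 0.996, 0.001]
wrist_force: [5.0, 4.6, -3.9]
finger_gap: 0.0509
grip_force: 62.2
```

```bash
python3 -m inch '[0.2,0,0,0, 0.2,0,0,0, 0,0,0,0, 0,0,0,0, 0,0,0,0]'
python3 -m inch '[0.2,0,0,0, 0.2,0,0,0, 0,0,0,0, 0,0,0,0, 0,0,0,0]' 
python3 -m inch '[0.15,0,0,0, 0.1,0,0,0, 0,0,0,0, 0,0,0,0, 0,0,0,0]'
```

```text
clock: 26.9
tcp_pos: [0.5618, -0.1866, 0.0611]
orientation: [0.004, 0.085, 0.996, 0.001]
wrist_force: [14.3, 4.1, -5.6]
finger_gap: 0.0505
grip_force: 62.4
clock: 27.32
tcp_pos: [0.559, -0.1861, 0.0624]
orientation: [0.005, 0.085, 0.996, 0.001]
wrist_force: [13.1, 5.5, 0.4]
finger_gap: 0.0504
grip_force: 62.8
clock: 27.73
tcp_pos: [0.5589, -0.1862, 0.063]
orientation: [0.008, 0.085, 0.996, 0.0]
wrist_force: [19.3, 4.4, -2.4]
finger_gap: 0.0504
grip_force: 62.5
```

Run:
```python
from h import *
c=np.load('c.npz'); i={k:c[k] for k in c.files}; k=.64
ex=np.array([np.cos(-.165),np.sin(-.165)]); ey=np.array([-ex[1],ex[0]])
C=np.array([.5888,-.1922])
for u,v,z in [(284,205,.1),(284,205,.09),(300,190,.06),(300,225,.06),(300,205,.062),(292,190,.1)]:
    q=at(i,u*k,v*k,z,True)[:2]-C; print(u,v,z,'lock frame mm',(q@ex*1000).round(1),(q@ey*1000).round(1))
im=cv2.imread('pics/w7raw.png'); g=cv2.cvtColor(im,cv2.COLOR_BGR2GRAY)
print(g[112:152:2,174:206:2])
a=eyes.camera_info('side'); 
b=eyes.read_camera('side'); cv2.imwrite('pics/s9raw.png',b[:,:,::-1])
p,M,y=pose()
for d in (28,46,64,72,86,94):
  q=p[:2]+ex*d/1000; print(d,proj(a,[*(q-ey*.0),.076]).round(1))
t=b[150:185,225:275].astype(int); sat=(t.max(2)-t.min(2)); val=t.max(2)
for r in range(35): print(150+r,''.join('#' if (sat[r,c]<30 and val[r,c]>140) else ('b' if t[r,c,2]>t[r,c,0]+40 else ('y' if t[r,c,0]>t[r,c,2]+50 else ('k' if val[r,c]<60 else '.'))) for c in range(50)))
```

```text
284 205 0.1 lock frame mm 53.1 9.0
284 205 0.09 lock frame mm 55.6 10.1
300 190 0.06 lock frame mm 54.5 5.6
300 225 0.06 lock frame mm 55.0 24.0
300 205 0.062 lock frame mm 54.3 13.2
292 190 0.1 lock frame mm 49.3 2.5
[[135  83  79  75  76  77 182 215 219 221 224 187 132 126 127 124]
 [118  89  79  75  91 200 198 198 198 196 192 197 226 178 129 127]
 [144  84  78  93 146 219 140  54  62  61  59  51 224 225 204 127]
 [155  83  80 148 156 224 147  98  99  92  70  53 226 227 226 160]
 [169  99 116 152 170 108  91  87  84  86  68  56 225 225 227 221]
 [187 160 130 196 188 152  87  83  81  82  50  33 172 227 227 228]
 [206 187 169 197 183 139  82  73  61  37  39  33 150 226 227 227]
 [228 207 184 197 176 120  79  54  56  54  42  34 152 152 224 227]
 [216 225 190 184 169 112 177 115 115 112 117 172 170 170 168 171]
 [203 218 205 215 172 144 203 133 132 131 133 203 203 202 202 203]
 [172 200 207 219 177 169 231 150 151 150 148 227 227 228 225 226]
 [125 171 209 218 176 160 209 179 145 144 144 211 212 212 212 212]
 [126 126 209 218 176 139 181 161 127 128 155 162 182 182 184 184]
 [124 124 2
[... 1785 characters left out ...]
bbbb.##...#.#.......yy.yyyyyyyy..bbbbbb.
173 ##bbbbbbbbbbbb######..#......yyy.yyyyyyy..bbbbbb..
174 bbbbbbbbbbbbbbb.#####.......yyyy.yyyyy..bbbbbbb...
175 bbbbbbbbbbbbbbbbb.######.....yyy.yyy..bbbbbbbbb...
176 bbbbbbbbbbbbbbbbbbb.####.........yy.bbbbbbbbbbb...
177 bbbbbbbbbbbbbbbbbbbbb.#.bbbbbbb....bbbbbbbbbbbb...
178 bbbbbbbbbbbbbbbbbbbbbbbbbbbbbbbbbbbbbbbbbbbbbbb...
179 bbbbbbbbbbbbbbbbbbbbbbbbbbbbbbbbbbbbbbbbbbbbbbb...
180 bbbbbbbbbbbbbbbbbbbbbbbbbbbbbbbbbbbbbbbbbbbbbbb...
181 bbbbbbbbbbbbbbbbbbbbbbbbbbbbbbbbbbbbbbbbbbbbbbb...
182 bbbbbbbbbbbbbbbbbbbbbbbbbbbbbbbbbbbbbbbbbbbbbbb...
183 bbbbbbbbbbbbbbbbbbbbbbbbbbbbbbbbbbbbbbbbbbbbbbb...
184 bbbbbbbbbbbbbbbbbbbbbbbbbbbbbbbbbbbbbbbbbbbbbbb...
```

```bash
python3 -m inch '[-0.4,0.03,0,0, -0.4,0.03,0,0, -0.2,0.02,0,0, 0,0,0,0, 0,0,0,0]'
python3 -m inch '[-0.5,0,0,0, -0.5,0,0,0, -0.5,0,0,0, 0,0,0,0, 0,0,0,0]'
```

```text
clock: 28.2
tcp_pos: [0.5604, -0.1867, 0.0604]
orientation: [-0.0, 0.086, 0.996, 0.0]
wrist_force: [0.5, 1.9, 0.3]
finger_gap: 0.0507
grip_force: 63.4
clock: 28.62
tcp_pos: [0.5766, -0.1901, 0.0606]
orientation: [0.001, 0.086, 0.996, -0.001]
wrist_force: [0.2, -0.8, 1.1]
finger_gap: 0.0506
grip_force: 63.5
```

```bash
python3 -m inch '[-0.5,0,0,0, -0.5,0,0,0, -0.5,0,0,0, 0,0,0,0, 0,0,0,0]'
python3 -m inch '[-0.5,0,0,0, -0.5,0,0,0, -0.4,0,0,0, 0,0,0,0, 0,0,0,0]'
```

```text
clock: 29.03
tcp_pos: [0.5918, -0.1923, 0.0606]
orientation: [0.001, 0.086, 0.996, -0.0]
wrist_force: [1.8, -1.0, 1.1]
finger_gap: 0.0504
grip_force: 63.5
clock: 29.45
tcp_pos: [0.6053, -0.1946, 0.0606]
orientation: [0.001, 0.086, 0.996, -0.0]
wrist_force: [0.7, 0.7, 0.7]
finger_gap: 0.0502
grip_force: 63.4
```

```bash
python3 -m inch '[0,0,-0.3,0, 0,0,-0.3,0, 0,0,-0.3,0, 0,0,0,0, 0,0,0,0]'
python3 -m inch '[0,0,-0.4,0, 0,0,-0.4,0, 0,0,-0.4,0, 0,0,0,0, 0,0,0,0]'
```

```text
clock: 29.87
tcp_pos: [0.6043, -0.1943, 0.0695]
orientation: [0.0, 0.086, 0.996, 0.0]
wrist_force: [-0.1, 0.7, -4.7]
finger_gap: 0.0502
grip_force: 62.9
clock: 30.28
tcp_pos: [0.6047, -0.1946, 0.0821]
orientation: [0.001, 0.086, 0.996, -0.0]
wrist_force: [-0.0, -0.1, -4.0]
finger_gap: 0.0506
grip_force: 62.9
```

```bash
python3 -m inch '[0,0,-1,0, 0,0,-1,0, 0,0,-2,0, 0,0,-2,0, 0,0,-2,0]'
python3 -m inch '[0,0,-2,0, 0,0,-2,0, 0,0,-2,0, 0,0,-1,0, 0,0,0,0]'
python3 -m inch '[0,0,0,0, 0,0,0,0, 0,0,0,0, 0,0,0,0, 0,0,0,0]'
python3 - <<'E'
from h import *
i=eyes.camera_info("wrist");im=eyes.read_camera("wrist");p,M,y=pose();print(p)
# lock visible under gripper? yellow, and shackle region below the fingers
for n,q in [('knob',[0,0,-.0]),('top front',[.028,0,0])]: print(n,proj(i,p+M@np.array(q),True))
h=cv2.cvtColor(im,cv2.COLOR_RGB2HSV)
m=cv2.inRange(h,(18,90,80),(36,255,255)); n,l,st,ce=cv2.connectedComponentsWithStats(m)
print([st[k].tolist() for k in range(1,n) if st[k,4]>200])
m=(((h[...,0]<8)|(h[...,0]>172))&(h[...,1]>170)&(h[...,2]>100)).astype(np.uint8)
n,l,st,ce=cv2.connectedComponentsWithStats(m); print('red',[(st[k].tolist(),ce[k].round(0)) for k in range(1,n) if st[k,4]>20])
# staple free? compare side view
b=eyes.read_camera('side'); a=eyes.camera_info('side')
ex=np.array([np.cos(-.17),np.sin(-.17)]); ey=np.array([-ex[1],ex[0]])
zl=.076+p[2]-.0604
for d,yy in [(28,14),(46,14),(86,0),(28,-14)]: print(d,yy,proj(a,[*(p[:2]+ex*d/1000+ey*yy/1000),zl]).round(1))
u,v=proj(a,[*(p[:2]+ex*.06),zl]).astype(int); t=b[v-20:v+20,u-35:u+35].astype(int); sat=t.max(2)-t.min(2); val=t.max(2)
print(u-35)
for r in range(40): print(v-20+r,''.join('#' if (sat[r,c]<30 and val[r,c]>140) else ('b' if t[r,c,2]>t[r,c,0]+40 else ('y' if t[r,c,0]>t[r,c,2]+50 else ('k' if val[r,c]<60 else '.'))) for c in range(70)))
E
```

```text
clock: 30.7
tcp_pos: [0.6043, -0.1944, 0.1633]
orientation: [0.0, 0.086, 0.996, -0.0]
wrist_force: [-0.4, 0.1, -3.7]
finger_gap: 0.0507
grip_force: 63.1
clock: 31.12
tcp_pos: [0.6058, -0.195, 0.2354]
orientation: [0.003, 0.086, 0.996, -0.001]
wrist_force: [0.6, -0.0, -4.8]
finger_gap: 0.0507
grip_force: 63.3
clock: 31.53
tcp_pos: [0.6038, -0.1941, 0.2303]
orientation: [-0.001, 0.086, 0.996, 0.0]
wrist_force: [0.7, 0.4, -3.5]
finger_gap: 0.0506
grip_force: 63.2
[ 0.60393414 -0.19419825  0.23060625]
knob [256.09119353 233.60578496]
top front [256.07381352 186.74094022]
[[38, 0, 53, 188, 3172], [204, 194, 108, 21, 2004], [425, 212, 50, 50, 1012], [203, 217, 43, 86, 1133], [267, 219, 45, 85, 1130], [454, 231, 30, 36, 297], [432, 277, 16, 25, 219], [468, 300, 19, 20, 202]]
red [([491, 62, 21, 59, 650], array([504.,  86.])), ([57, 132, 25, 69, 522], array([ 70., 163.])), ([254, 287, 6, 17, 102], array([256., 295.])), ([455, 286, 27, 28, 275], array([467., 298.]))]
28 14 [236.2 115.3]
46 14 [232.  113.7]
86 0 [225.9 108.7]
28 -14 [242.4 112.5]
196
91 ..................#.............k.......
[... 2247 characters left out ...]
.yyyy.yyyyyyy..##########
122 ..............##############################.yyyyy.yyyyy..############
123 ............##################################.yyy.yy...##############
124 ...........#####################################.....#################
125 .........#############################################################
126 .........#############################################################
127 .........#############################################################
128 .........#############################################################
129 .........#############################################################
130 .........#############################################################
```

```bash
python3 -c "
from workcell import env
print(env.hand_in())"
```

```text
the job is handed in; nothing more can be done
None
```

The job is handed in at about 32 s of the 72 s: the yellow tag hangs on the empty peg, and the arm holds the opened padlock about 17 cm above where it lay, shackle out and dial up. I had used all my picture views by then, so I checked the shackle and the lift from pixel and force readings, and the hand-in returned no verdict.

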